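Load a balanced swing-out rotor

ROBOT

A 7-joint arm with a two-finger parallel gripper is mounted at the origin on the work surface. World frame = base frame: x ahead of the robot, y to its left, z up, the work surface at z = 0. Lengths are in m, angles in rad, forces in N, time in s.
With the tool pointing down it reaches from about 0.425 to 0.875 m from the base axis. Payload 4.7 kg.
Tool frame: the origin (TCP) lies midway between the tips of the shut fingers; the grasp point (between the pads) lies 19 mm behind it; z points along the fingers, y is the direction in which the jaws open and shut (so a half turn about z gives the same grasp; the last joint's range is limited). The gripper opens to 87 mm and grips with 3 to 60 N. Pads are 19 mm wide; open, the fingers measure 117 mm over their backs; the gripper's body (75 mm by 190 mm) begins 51 mm behind the grasp point.
Start: joints at [-1.174, 0.321, -0.07, 1.45, 0.023, 1.371, -0.057], TCP at [0.243, 0.603, 0.223] pointing down, gripper open.
Joint ranges: [-2.86, 2.86], [-0.3, 2.09], [-1.38, 1.24], [0.06, 2.45], [-1.56, 4.7], [0.09, 2.05], [-2.69, 2.69]. Speed limits (rad/s): [2.57, 2.57, 3.14, 3.14, 3.14, 3.14, 3.14].

INTERFACE

Orientations are given as a rotation vector (axis times angle).
In Python, from bench import get_state, eyes, job gives the robot as it stands. The module is installed in compiled form; this text tells all that it offers.
- The arm moves only by the shell command python3 -m jog 'ROWS' [FORCE]. ROWS is JSON, a list that holds one entry, the list of rows, each a list of 5 numbers: the opening, from 0 (shut) to 1 (fully open), then the shift along the tool's x, y, z in units of 40 mm (1.0 is 40 mm), then the turn about the tool's z in units of 5 degrees (1.0 is 5 degrees). In form: [[[jaw, dx, dy, dz, turn], ...]]. A call has 1 to 10 rows; each row shifts and turns the commanded pose from where the row before left it, along the tool's axes as they then stand; what a row does not reach is not made up. A row lasts 1/8 s, in which the tool goes at most 62.5 mm and 10.7 degrees, less where a joint would pass 70% of its speed; a pose out of reach is approached as far as the arm can. A call is refused whole if a number of a shift passes 1 or a number of a turn 1, either way. A call with a gripper value outside its range is refused whole. The fingers move at their own pace and stop on an object; FORCE is the grip in N (left out, the last holds). Time passes only in rows, so rows that do not move let the fingers close. It gives the time, the measured TCP pose, the force and the opening at its end, in the units of the state.
- get_state(): the state, without advancing time (a new reading comes with each control period).
- eyes.get_image(name): name is "scene" or "top" or "wrist"; returns (picture, depth): 384x512x3 uint8, red, green, blue; 384x512 float32, m along the optical axis (not along the pixel's ray), 0 where there is no reading.
- eyes.camera_params(name): a dict with "camera_matrix" (3x3 intrinsics, pixels), "pose" (4x4, takes a point from camera to world coordinates); the wrist camera has in their place "mount" (4x4, takes a point from camera to tool coordinates, whose origin is the TCP and whose axes are the flange's). Camera axes: x right, y down, z forward; pixel columns grow to the right and rows downward; lengths in m; the calibration is good to about 2 mm. The wrist camera is an equidistant fisheye: a pixel r from the principal point sees the ray r / f radians off the axis. A picture is of the moment at which its call begins: read the wrist's pose just before it. camera_params takes no time and is no camera call.
- job.close_job(): hands the job in, once; it reports no verdict.
The state is a dict: "time": time; "joint_positions": joint angles; "qd": joint speeds; "joint_torque": joint torques, N m; "position": TCP position; "tool_rot": TCP orientation; "ft_force": force on the tool from outside, world axes, zero at the start; "torque": the same for the moment, N m; "grip_width": opening from 0.0 (shut) to 1.0 (fully open).
Only numpy, scipy, OpenCV 4.12 (cv2) and the standard library are available. Lean on these libraries where they do the work, as an engineer would, in place of code of your own. Each camera call takes 0.05 s, during which the arm holds its last target. There are 200 camera calls.

TASK

Load the swing-out rotor on its bench stand for a balanced spin: put the two blue-capped tubes into buckets straight across from each other and the two orange-capped tubes into the other two buckets, every tube lowered fully down into its bucket rather than dropped, and let go. The green-capped tubes are not for this spin: leave them standing where they are in the rack.

Things in the scene. Friction and masses are not known exactly. Their poses are not given: they have to be found in the camera images.
- blue_dot_cap (a point): Closed 50 ml centrifuge tube, whitish, blue cap with a white dot on top. 116 mm tall, 65 g; cap 34 mm wide, 15 mm tall, at the very top; body 29 mm wide; the lowest 17 mm a cone to a flat 12 mm tip. Point: centre of the cap (pinch it here, from above), 108.5 mm above the tip, 7.5 mm below the top; z up the tube's axis. Same weight as the other blue-capped tube.
- blue_plain_cap (a point): Tube of the same shape and size, blue cap without a dot. Point: centre of the cap; z up the tube's axis. All six tubes start upright in a fixed white grid rack, 130 x 210 mm, top 66 mm above the bench; tube tips 4 mm above the bench, each tube loose in a 33 mm square opening. Lift straight up until the tip is above the rack's top.
- orange_dot_cap (a point): Tube of the same shape and size, orange cap with a white dot on top. Point: centre of the cap; z up the tube's axis. The six tubes stand in two rows of three, 80 mm between neighbouring axes in and across the rows (46 mm free between caps), with empty openings between them. Same weight as the other orange-capped tube.
- orange_plain_cap (a point): Tube of the same shape and size, orange cap without a dot. Point: centre of the cap; z up the tube's axis. Same weight as the other orange-capped tube.
- green_dot_cap (a point): Tube of the same shape and size, green cap with a white dot on top. Point: centre of the cap; z up the tube's axis. Not for this spin: stays in the rack.
- green_plain_cap (a point): Tube of the same shape and size, green cap without a dot. Point: centre of the cap; z up the tube's axis. Not for this spin: stays in the rack.
- bucket1_mouth (a point): Bucket of the four-place rotor, marked by one red dot on the hub beside it; straight across from bucket3. Point: centre of its open mouth, 110 mm above the bench; x outward from the hub, z up. Steel cup 80 mm tall, bore 39 mm, flared to 49 mm at the mouth (57 mm outside), conical bottom. A tube fully down has its cap centre 33 mm above the rim, its tip 76 mm below it.
- bucket2_mouth (a point): Bucket of the four-place rotor, marked by two red dots on the hub beside it; straight across from bucket4. Point: centre of its open mouth, 110 mm above the bench; x outward from the hub, z up. The four buckets hang 72 mm from the hub's axis, a quarter turn apart: opposite mouths are 144 mm apart, neighbours 102 mm. The rotor is fixed on a stand.
- bucket3_mouth (a point): Bucket of the four-place rotor, marked by three red dots on the hub beside it; straight across from bucket1. Point: centre of its open mouth, 110 mm above the bench; x outward from the hub, z up. Each bucket hangs on two pins 20 mm below its rim; pushed outward at the bottom it swings freely and then hangs plumb again.
- bucket4_mouth (a point): Bucket of the four-place rotor, marked by four red dots on the hub beside it; straight across from bucket2. Point: centre of its open mouth, 110 mm above the bench; x outward from the hub, z up. Hub and arms of the rotor reach 100 mm above the bench, the 26 mm wide nut on the hub's axis 113 mm.

How it is judged:
At the end, for the whole second after the job is handed in: Blue tubes in buckets opposite each other, orange tubes likewise: cap centre within 15 mm sideways of the bucket mouth's centre, 125 to 153 mm above the bench (fully down), tilt under 0.2 rad, at rest. Green tubes upright, within 20 mm of their start (height (world z) of blue_dot_cap between 0.125 and 0.153 m and angle between each of blue_dot_cap, blue_plain_cap, orange_dot_cap, orange_plain_cap, green_dot_cap, green_plain_cap's own z axis and vertical below 0.2 rad and linear speed of each of blue_dot, blue_plain, orange_dot, orange_plain below 0.02 m/s and height (world z) of blue_plain_cap between 0.125 and 0.153 m and height (world z) of orange_dot_cap between 0.125 and 0.153 m and height (world z) of orange_plain_cap between 0.125 and 0.153 m and ((horizontal distance between blue_dot_cap and bucket1_mouth below 0.015 m and horizontal distance between blue_plain_cap and bucket3_mouth below 0.015 m) or (horizontal distance between blue_dot_cap and bucket2_mouth below 0.015 m and horizontal distance between blue_plain_cap and bucket4_mouth below 0.015 m) or (horizontal distance between blue_dot_cap and bucket3_mouth below 0.015 m and horizontal distance between blue_plain_cap and bucket1_mouth below 0.015 m) or (horizontal distance between blue_dot_cap and bucket4_mouth below 0.015 m and horizontal distance between blue_plain_cap and bucket2_mouth below 0.015 m)) and ((horizontal distance between orange_dot_cap and bucket1_mouth below 0.015 m and horizontal distance between orange_plain_cap and bucket3_mouth below 0.015 m) or (horizontal distance between orange_dot_cap and bucket2_mouth below 0.015 m and horizontal distance between orange_plain_cap and bucket4_mouth below 0.015 m) or (horizontal distance between orange_dot_cap and bucket3_mouth below 0.015 m and horizontal distance between orange_plain_cap and bucket1_mouth below 0.015 m) or (horizontal distance between orange_dot_cap and bucket4_mouth below 0.015 m and horizontal distance between orange_plain_cap and bucket2_mouth below 0.015 m)) and distance of each of green_dot_cap, green_plain_cap from where it was at the start of the episode below 0.02 m); the robot touches nothing.
It fails at once if a blue or orange tube is dropped (falls free faster than 0.7 m/s, as after 25 mm or more) ((contact force between blue_dot and the fingers below 0.01 N and linear speed of blue_dot above 0.7 m/s) or (contact force between blue_plain and the fingers below 0.01 N and linear speed of blue_plain above 0.7 m/s) or (contact force between orange_dot and the fingers below 0.01 N and linear speed of orange_dot above 0.7 m/s) or (contact force between orange_plain and the fingers below 0.01 N and linear speed of orange_plain above 0.7 m/s)).
It fails at once if a green-capped tube is moved more than 20 mm (distance of any of green_dot_cap, green_plain_cap from where it was at the start of the episode above 0.02 m).
It also fails if it takes over 109 s, if anything falls off the work surface, if the arm or the gripper's body presses on something with over 40 N, if the wrist force passes 120 N, or if a joint passes its speed limit or range.

## Working session

There is one attempt and no reset: what is moved stays moved. The work goes in short steps, Python scripts to look and compute and a shell command to move; the robot and the scene stay as the last step left them, time stands still between calls to the robot, and variables do not carry over. Pictures are saved under pics/ and viewed, about 12 in all and at most 16, crops included, and the job is handed in when it is done.

```bash
mkdir -p pics
python3 - <<'E'
from bench import get_state, eyes
import cv2, numpy as np
s=get_state(); print({k:np.round(v,4).tolist() for k,v in s.items()})
for n in ("scene","top","wrist"):
    im,d=eyes.get_image(n); cv2.imwrite(f"pics/{n}0.png",im[:,:,::-1]); np.save(f"pics/{n}0.npy",d); print(n,{k:np.round(v,4).tolist() for k,v in eyes.camera_params(n).items()})
a=cv2.imread("pics/scene0.png");b=cv2.imread("pics/top0.png");
cv2.imwrite("pics/a.png",cv2.resize(np.hstack([a,b]),(800,300)))
E
```

```text
{'time': 0.0, 'joint_positions': [-1.1739, 0.3218, -0.0701, 1.4517, 0.0226, 1.3708, -0.0569], 'qd': [-0.0009, -0.002, -0.0003, 0.002, -0.0, -0.0009, -0.0005], 'joint_torque': [-0.0, -49.13, -0.404, -31.2522, -0.064, 0.044, 0.0002], 'position': [0.2426, 0.6024, 0.2215], 'tool_rot': [-0.5976, -3.084, 0.0029], 'ft_force': [0.7799, -0.0723, 0.0083], 'torque': [-0.0146, -0.0017, -0.0145], 'grip_width': 0.9978}
scene {'camera_matrix': [[434.334, 0.0, 259.3147], [0.0, 434.334, 191.1346], [0.0, 0.0, 1.0]], 'pose': [[-0.2643, 0.6257, -0.7339, 1.2536], [0.9643, 0.1584, -0.2122, 0.187], [-0.0166, -0.7638, -0.6452, 0.7824], [0.0, 0.0, 0.0, 1.0]]}
top {'camera_matrix': [[364.0037, 0.0, 263.8602], [0.0, 364.0037, 191.8254], [0.0, 0.0, 1.0]], 'pose': [[-0.0265, -0.9989, 0.0397, 0.4922], [-0.9996, 0.0268, 0.0074, -0.0064], [-0.0084, -0.0395, -0.9992, 1.0261], [0.0, 0.0, 0.0, 1.0]]}
wrist {'camera_matrix': [[297.3186, 0.0, 245.933], [0.0, 297.3186, 189.1588], [0.0, 0.0, 1.0]], 'mount': [[-0.0002, -0.9638, -0.2667, 0.0724], [1.0, 0.0, -0.0009, -0.0009], [0.0009, -0.2667, 0.9638, -0.1626], [0.0, 0.0, 0.0, 1.0]]}
```

View pics/top0.png

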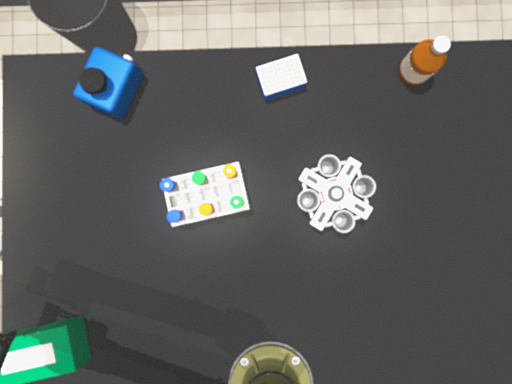

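View pics/scene0.png

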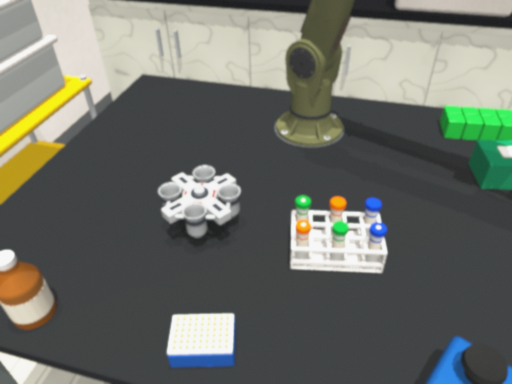

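The top view shows the caps at blue dot (167,185), blue plain (175,216), orange dot (230,171), orange plain (206,209), green plain (199,178) and green dot (237,202). The bucket mouths are near (330,166), (365,187), (344,221) and (309,201). The scene view shows the same layout, with the caps at (295–385,200–240).

```bash
cat > h.py <<'E'
import numpy as np, cv2
from bench import get_state, eyes
def load(n):
    im=cv2.imread(f"pics/{n}0.png"); d=np.load(f"pics/{n}0.npy"); p=eyes.camera_params(n)
    return im,d,np.array(p["camera_matrix"]),np.array(p["pose"])
def ray(uv,K,T):
    r=T[:3,:3]@np.linalg.inv(K)@[*uv,1]; return T[:3,3],r/np.linalg.norm(r)
def cast(uv,z,K,T):
    o,r=ray(uv,K,T); return o+r*(z-o[2])/r[2]
def cross(a,b):
    (o1,r1),(o2,r2)=a,b
    s=np.linalg.lstsq(np.c_[r1,-r2],o2-o1,rcond=None)[0]
    p,q=o1+s[0]*r1,o2+s[1]*r2
    return (p+q)/2,np.linalg.norm(p-q)
def cloud(d,K,T):
    v,u=np.indices(d.shape); c=np.stack([(u-K[0,2])/K[0,0]*d,(v-K[1,2])/K[1,1]*d,d],-1)
    return c@T[:3,:3].T+T[:3,3]
E
python3 - <<'E'
from h import *
hues={"blue":(105,125),"orange":(8,28),"green":(50,85)}
C={}
for n in("top","scene"):
    im,d,K,T=load(n); P=cloud(d,K,T); hsv=cv2.cvtColor(im,cv2.COLOR_BGR2HSV)
    box=np.zeros(d.shape,np.uint8)
    if n=="top": box[155:235,150:255]=255
    else: box[185:255,285:392]=255
    for c,(a,b) in hues.items():
        m=cv2.inRange(hsv,(a,110,60),(b,255,255))&box
        m=cv2.morphologyEx(m,cv2.MORPH_CLOSE,np.ones((5,5)))
        k,l,st,ce=cv2.connectedComponentsWithStats(m)
        for i in range(1,k):
            if st[i,4]<40: continue
            q=P[(l==i)&(d>0)]; h=np.percentile(q[:,2],90); t=q[q[:,2]>h-.004]
            print(n,c,ce[i].round(1),st[i,4],"plane z.1145",cast(ce[i],.1145,K,T)[:2].round(4),"depth top",t.mean(0).round(4))
            C.setdefault((n,c),[]).append(ce[i])
    if n=="scene":
      _,_,Kt,Tt=load("top")
      for c in hues:
        for u in C["top",c]:
          for w in C["scene",c]:
            p,g=cross(ray(u,Kt,Tt),ray(w,K,T))
            if g<.015: print("tri",c,p.round(4),round(g,4))
im,d,K,T=load("top");P=cloud(d,K,T)
for n,bs in(("top",[(330,166),(365,187),(344,221),(309,201)]),("scene",[(204,173),(229,193),(196,213),(171,193)])):
  im,d,K,T=load(n);P=cloud(d,K,T)
  for b in bs:
    v,u=np.indices(d.shape); near=(np.hypot(u-b[0],v-b[1])<16)&(d>0)
    q=P[near&(P[...,2]>.104)&(P[...,2]<.12)]
    (cx,cy),r=cv2.minEnclosingCircle(q[:,:2].astype(np.float32)*1000)
    print(n,b,"rim",round(cx,1),round(cy,1),"r",round(r,1),"z",np.median(q[:,2]).round(4),len(q))
a=load("top")[0][150:240,150:390];cv2.imwrite("pics/b.png",cv2.resize(a,None,fx=3.3,fy=3.3,interpolation=2))
E
```

```text
top blue [166.3 184.6] 179 plane z.1145 [0.5532 0.245 ] depth top [0.5535 0.2441 0.1208]
top blue [173.3 215.9] 160 plane z.1145 [0.4742 0.2285] depth top [0.4747 0.2276 0.121 ]
top orange [229.3 170.5] 136 plane z.1145 [0.5842 0.0857] depth top [0.5844 0.0853 0.1213]
top orange [205.5 208.6] 138 plane z.1145 [0.4903 0.1476] depth top [0.4909 0.1486 0.1215]
top green [198.2 177.4] 135 plane z.1145 [0.5692 0.1643] depth top [0.569  0.1642 0.1209]
top green [236.4 201.6] 117 plane z.1145 [0.5058 0.0697] depth top [0.5058 0.0698 0.1214]
scene blue [372.9 203.9] 223 plane z.1145 [0.4738 0.2313] depth top [0.4761 0.2313 0.1186]
scene blue [378.5 229.3] 215 plane z.1145 [0.5535 0.2487] depth top [0.5546 0.2473 0.1185]
scene orange [337.5 202.7] 235 plane z.1145 [0.4896 0.1526] depth top [0.4917 0.1534 0.1188]
scene orange [302.7 226.8] 188 plane z.1145 [0.5861 0.0901] depth top [0.5858 0.0905 0.1189]
scene green [302.7 201.4] 200 plane z.1145 [0.5048 0.0744] depth top [0.5072 0.075  0.1187]
scene green [340.  227.9] 172 plane z.1145 [0.5697 0.1684] depth top [0.57   0.1687 0.1189]
tri blue [0.5489 0.2272 0.1788] 0.0002
tri blue [0.553  0.2471 0.1133] 0.0035
tri blue [0.4739 0.23   0.1141] 0.0027
tri blue [0.472  0.2526 0.0354] 0.0071
tri orange [0.5841 0.0878 0.1119] 0.0039
tri orange [0.4898 0.1502 0.1139] 0.0049
tri green [0.569  0.1665 0.1131] 0.0039
tri green [0.5053 0.0721 0.1143] 0.0048
top (330, 166) rim 586.3 -169.9 r 34.7 z 0.11 162
top (365, 187) rim 535.4 -247.2 r 31.6 z 0.1102 160
top (344, 221) rim 454.9 -201.9 r 34.8 z 0.11 157
top (309, 201) rim 501.3 -116.8 r 35.8 z 0.11 157
scene (204, 173) rim 469.6 -187.6 r 48.5 z 0.1079 113
scene (229, 193) rim 504.7 -107.7 r 29.2 z 0.1076 128
scene (196, 213) rim 581.1 -165.4 r 39.1 z 0.108 135
scene (171, 193) rim 535.6 -248.0 r 29.5 z 0.1076 120
```

View pics/b.png

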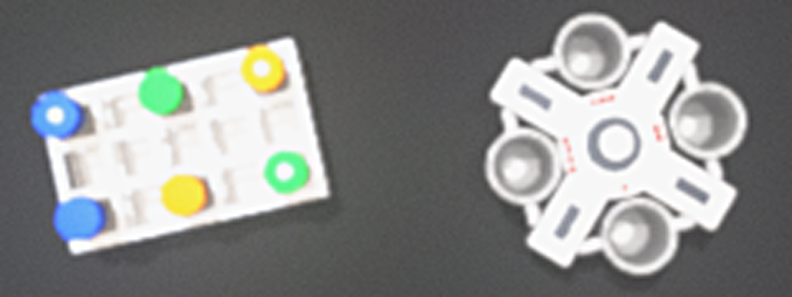

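The crop is in pixels magnified 3.3x. The dot caps are blue (57,115), orange (263,68) and green (286,172). The hub shows one red dot at the bottom bucket (639,236), two at the right (708,120), three at the top (592,52) and four at the left (523,165). I'll fit the rotor next and move over blue_dot.

```bash
python3 - <<'E'
from h import *
im,d,K,T=load("top"); _,_,Ks,Ts=load("scene")
b={3:(592,52),2:(708,120),1:(639,236),4:(523,165)}
s={3:(196,214),2:(171,193),1:(204,173),4:(229,193)}
for k in b:
    uv=np.array(b[k])/3.3+150-.35
    print(k,"top@.11",cast(uv,.11,K,T)[:2].round(4),"cross",*[np.round(x,4) for x in cross(ray(uv,K,T),ray(s[k],Ks,Ts))])
E
python3 -m jog '[[[0.65,-1,-0.53,0,0],[0.65,-1,-0.53,0,0],[0.65,-1,-0.53,0,0],[0.65,-1,-0.53,0,0],[0.65,-1,-0.53,0,0],[0.65,-1,-0.53,0,0],[0.65,-1,-0.53,0,0],[0.65,-1,-0.53,0,0],[0.65,-1,-0.53,0,0],[0.65,-0.5,-0.05,0,0]]]' 20
```

```text
3 top@.11 [ 0.5908 -0.1658] cross [ 0.5906 -0.1631  0.0983] 0.0098
2 top@.11 [ 0.5364 -0.2523] cross [ 0.5354 -0.2505  0.0984] 0.0099
1 top@.11 [ 0.4497 -0.1967] cross [ 0.4486 -0.1949  0.1049] 0.006
4 top@.11 [ 0.5059 -0.1105] cross [ 0.5053 -0.1087  0.1025] 0.0054
time: 1.4
position: [0.5251, 0.2789, 0.2226]
tool_rot: [0.605, 3.082, -0.002]
ft_force: [0.0, -0.5, 0.8]
grip_width: 0.652
```

```bash
python3 -m jog '[[[0.65,0,0,0,0]]]'
cat >> h.py <<'E'
from scipy.spatial.transform import Rotation as Ro
def wrist(name):
    s=get_state(); im,d=eyes.get_image("wrist"); cv2.imwrite(f"pics/{name}.png",im[:,:,::-1])
    p=eyes.camera_params("wrist"); T=np.eye(4); T[:3,:3]=Ro.from_rotvec(s["tool_rot"]).as_matrix(); T[:3,3]=s["position"]
    return im[:,:,::-1].copy(),d,np.array(p["camera_matrix"]),T@np.array(p["mount"]),T
def fray(uv,K,T):
    q=(np.array(uv)-K[:2,2])/K[0,0]; th=np.linalg.norm(q); r=np.array([*(q/th*np.sin(th)),np.cos(th)])
    return T[:3,3],T[:3,:3]@r
def fcast(uv,z,K,T):
    o,r=fray(uv,K,T); return o+r*(z-o[2])/r[2]
def fcloud(d,K,T):
    v,u=np.indices(d.shape); q=np.stack([(u-K[0,2])/K[0,0],(v-K[1,2])/K[1,1]],-1); th=np.linalg.norm(q,axis=-1)+1e-9
    k=np.tan(th)/th; c=np.stack([q[...,0]*k*d,q[...,1]*k*d,d],-1)
    return c@T[:3,:3].T+T[:3,3]
hues={"blue":(105,125),"orange":(8,28),"green":(50,85)}
def caps(im,d,K,T):
    P=fcloud(d,K,T); hsv=cv2.cvtColor(im,cv2.COLOR_BGR2HSV)
    for c,(a,b) in hues.items():
        m=cv2.inRange(hsv,(a,110,60),(b,255,255)); m=cv2.morphologyEx(m,cv2.MORPH_CLOSE,np.ones((9,9)))
        k,l,st,ce=cv2.connectedComponentsWithStats(m)
        for i in range(1,k):
            q=P[(l==i)&(d>0)]
            if st[i,4]<150 or len(q)<50: continue
            h=np.percentile(q[:,2],90); t=q[q[:,2]>h-.003]
            (x,y),r=cv2.minEnclosingCircle((t[:,:2]*1000).astype(np.float32))
            print(c,ce[i].round(),st[i,4],"circle mm",round(x,1),round(y,1),"r",round(r,1),"top z",h.round(4),"ray@.12",fcast(ce[i],.117,K,T)[:2].round(4))
def togo(T,x,y,z=None):
    v=T[:3,:3].T@(np.array([x,y,T[2,3] if z is None else z])-T[:3,3]); print("TCP",T[:3,3].round(4),"yaw y",np.degrees(np.arctan2(T[1,1],T[0,1])).round(1),"units",(v/.04).round(3))
E
python3 - <<'E'
from h import *
w=wrist("w1"); caps(*w[:4]); togo(w[4],.5535,.2465)
E
```

```text
time: 1.52
position: [0.524, 0.2818, 0.2222]
tool_rot: [-0.601, -3.083, 0.0]
ft_force: [-0.3, 0.1, -0.3]
grip_width: 0.655
blue [175. 159.] 1079 circle mm 473.7 229.2 r 16.9 top z 0.1213 ray@.12 [0.4733 0.2299]
blue [223. 225.] 965 circle mm 552.0 244.5 r 17.5 top z 0.1212 ray@.12 [0.5507 0.2457]
orange [118. 201.] 1024 circle mm 482.8 194.1 r 61.3 top z 0.1212 ray@.12 [0.4884 0.1552]
orange [354. 258.] 404 circle mm 508.9 321.9 r 6.6 top z 0.3133 ray@.12 [0.6388 0.3584]
orange [137. 266.] 256 circle mm 484.9 261.8 r 6.2 top z 0.3136 ray@.12 [0.5614 0.1376]
orange [359. 296.] 1981 circle mm 515.1 320.3 r 28.1 top z 0.3224 ray@.12 [0.6932 0.3536]
orange [210. 303.] 910 circle mm 498.9 280.7 r 12.1 top z 0.3227 ray@.12 [0.6317 0.1942]
orange [502. 368.] 630 circle mm 1537.7 848.1 r 32.2 top z -0.0203 ray@.12 [1.1013 0.6404]
orange [408. 378.] 249 circle mm 1052.9 451.6 r 504.0 top z -0.2198 ray@.12 [0.9161 0.404 ]
TCP [0.524  0.2818 0.2222] yaw y 67.9 units [-1.016 -0.541 -0.   ]
```

View pics/w1.png

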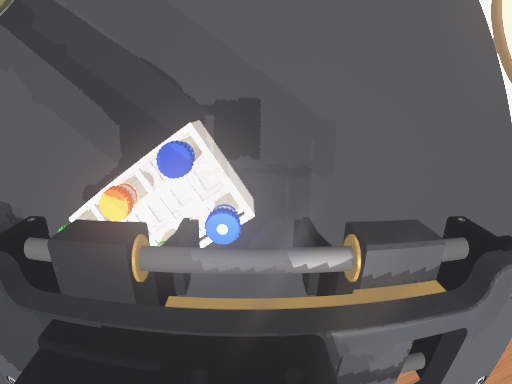

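The wrist view shows blue_dot at (223,225) and blue_plain at (175,159), both agreeing with the top view within 2 mm. I'll grasp blue_dot.

```bash
python3 -m jog '[[[0.65,-1,-0.57,0,0],[0.65,0,0,0.3,0],[0.65,0,0,0.9,0],[0.65,0,0,0.9,0],[0.65,0,0,0.8,0],[0.65,0,0,0.3,0],[0.65,0,0,0,0],[0,0,0,0,0],[0,0,0,0,0],[0,0,0,0,0]]]' 20; python3 -c "
from h import *
w=wrist('w2')"
```

```text
time: 2.82
position: [0.5524, 0.2463, 0.0955]
tool_rot: [0.598, 3.083, 0.002]
ft_force: [0.2, 0.2, -0.1]
grip_width: 0.397
```

View pics/w2.png

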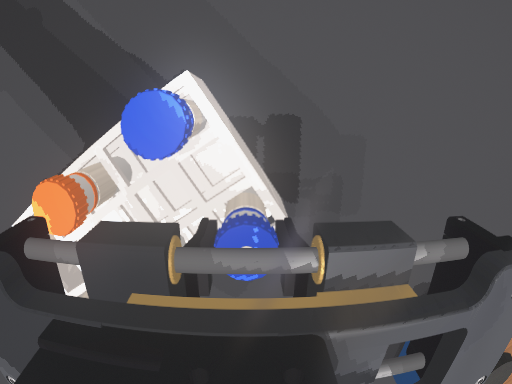

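Opening is 34.5 mm, which matches the cap, and it sits between the pads at (247,245). I'll lift and carry toward the rotor.

```bash
python3 -m jog '[[[0,0,0,0,0],[0,0,0,-0.5,0],[0,0,0,-1,0],[0,0,0,-1,0],[0,0,0,-1,0],[0,0,-0.3,-0.5,0],[0,-0.3,-0.7,0,0],[0,-0.4,-1,0,0],[0,-0.4,-1,0,0],[0,-0.4,-1,0,0]]]' 30;  python3 -m jog '[[[0,-0.4,-1,0,0],[0,-0.4,-1,0,0],[0,-0.4,-1,0,0],[0,-0.4,-0.8,0,0],[0,0,-0.2,0,0],[0,0,0,0,0],[0,0,0,0,0]]]'
python3 - <<'E'
from h import *
w=wrist("w3"); im,d,K,T,TT=w; P=fcloud(d,K,T)
m=((P[...,2]>.106)&(P[...,2]<.1125)&(d>0)).astype(np.uint8)*255
cv2.imwrite("pics/w3m.png",np.hstack([im,cv2.merge([m]*3)])[:, :, :]); togo(TT,.536,-.2515)
cv2.imwrite("pics/w3m.png",cv2.resize(cv2.imread("pics/w3m.png"),(800,300)))
E
```

```text
time: 4.12
position: [0.5467, 0.0729, 0.2542]
tool_rot: [-0.598, -3.083, 0.001]
ft_force: [0.6, -0.6, -0.6]
grip_width: 0.376
time: 5.0
position: [0.5473, -0.0953, 0.2544]
tool_rot: [-0.594, -3.084, -0.001]
ft_force: [-0.2, 0.1, -1.1]
grip_width: 0.375
TCP [ 0.5473 -0.0953  0.2544] yaw y 68.2 units [-1.188 -3.73  -0.004]
```

View pics/w3m.png

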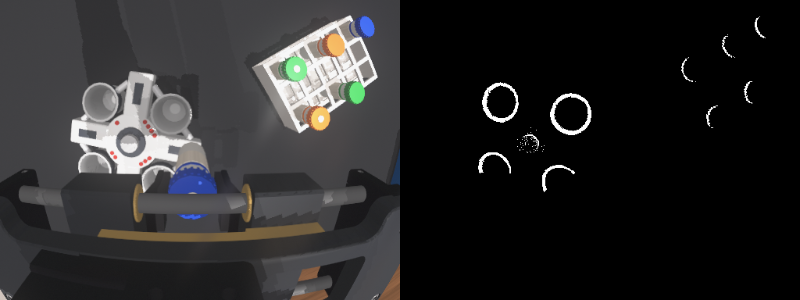

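The wrist view shows the four mouths as clean rings at mask pixels (500,102), (571,115), (494,165) and (558,180), with the held tube hanging straight. I'll fit circles to those rings.

```bash
cat >> h.py <<'E'
def fit(q):
    A=np.c_[2*q[:,:2],np.ones(len(q))]; s=np.linalg.lstsq(A,(q[:,:2]**2).sum(1),rcond=None)[0]
    return s[:2],np.sqrt(s[2]+s[:2]@s[:2])
B0={3:(.5908,-.164),2:(.536,-.2515),1:(.449,-.196),4:(.5055,-.1095)}
def rims(d,K,T):
    P=fcloud(d,K,T); C={}
    for k,b in B0.items():
        r=np.hypot(P[...,0]-b[0],P[...,1]-b[1]); m=(d>0)&(P[...,2]>.106)&(P[...,2]<.114)&(r<.034)&(r>.02); q=P[m]
        if len(q)<40: print(k,"few",len(q)); continue
        for _ in range(3):
            c,R=fit(q); e=abs(np.linalg.norm(q[:,:2]-c,axis=1)-R); q=q[e<np.median(e)*3+1e-4]
        C[k]=c; print(k,c.round(4),"R",R.round(4),"z",np.median(q[:,2]).round(4),len(q))
    return C
E
python3 - <<'E'
from h import *
s=get_state();T=np.eye(4);T[:3,:3]=Ro.from_rotvec(s["tool_rot"]).as_matrix();T[:3,3]=s["position"]
im,d=eyes.get_image("wrist");p=eyes.camera_params("wrist");K=np.array(p["camera_matrix"])
C=rims(d,K,T@np.array(p["mount"]))
togo(T,*C[2]) if 2 in C else 0
E
```

```text
3 [ 0.5888 -0.1641] R 0.0251 z 0.11 237
2 [ 0.5345 -0.2496] R 0.0253 z 0.1102 267
1 [ 0.4498 -0.1953] R 0.0255 z 0.11 644
4 [ 0.5043 -0.1101] R 0.0253 z 0.1099 749
TCP [ 0.5474 -0.0953  0.2544] yaw y 68.2 units [-1.133e+00 -3.703e+00 -3.000e-03]
```

```bash
python3 -m jog '[[[0,-0.3,-0.9,0,0],[0,-0.3,-1,0,0],[0,-0.3,-1,0,0],[0,-0.24,-0.7,0,0],[0,0,-0.11,0,0],[0,0,0,0.5,0],[0,0,0,0.7,0],[0,0,0,0.5,0],[0,0,0,0.2,0],[0,0,0,0,0]]]'
python3 - <<'E'
from h import *
w=wrist("w4");togo(w[4],.5347,-.2502)
E
```

```text
time: 6.35
position: [0.5346, -0.2505, 0.1784]
tool_rot: [-0.595, -3.084, -0.001]
ft_force: [0.3, 0.8, -0.1]
grip_width: 0.381
TCP [ 0.5346 -0.2505  0.1784] yaw y 68.2 units [-0.     0.009  0.   ]
```

View pics/w4.png

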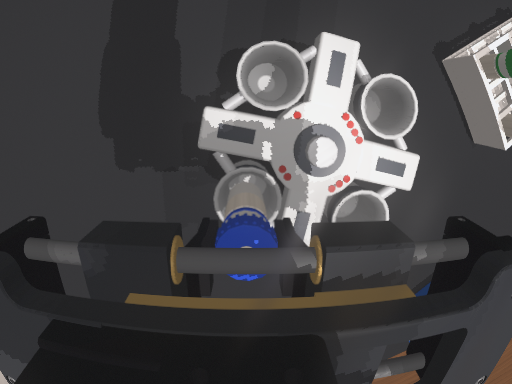

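The tube is inside bucket 2's mouth (247,195) and centred. I'll lower it the rest of the way.

```bash
python3 -m jog '[[[0,0,0,0.4,0],[0,0,0,0.5,0],[0,0,0,0.2,0],[0,0,0,0.1,0],[0,0,0,0,0]]]'; python3 -m jog '[[[0,0,0,0.06,0],[0,0,0,0,0]]]';python3 -m jog '[[[0,0,0,0.06,0],[0,0,0,0,0]]]'
```

```text
time: 7.02
position: [0.5342, -0.2518, 0.1304]
tool_rot: [-0.598, -3.084, -0.0]
ft_force: [-0.4, 0.1, -0.4]
grip_width: 0.377
time: 7.28
position: [0.5344, -0.2518, 0.1284]
tool_rot: [0.598, 3.084, 0.0]
ft_force: [0.2, -0.5, -0.7]
grip_width: 0.38
time: 7.52
position: [0.5342, -0.2516, 0.1256]
tool_rot: [-0.597, -3.084, -0.0]
ft_force: [0.8, -0.4, -1.6]
grip_width: 0.383
```

```bash
python3 -m jog '[[[0,0,0,0.06,0],[0,0,0,0,0]]]';python3 -m jog '[[[0,0,0,0.05,0],[0,0,0,0,0]]]'
```

```text
time: 7.78
position: [0.5357, -0.2523, 0.1253]
tool_rot: [0.597, 3.081, -0.0]
ft_force: [-0.8, 0.8, 6.7]
grip_width: 0.382
time: 8.02
position: [0.5371, -0.2528, 0.1252]
tool_rot: [0.596, 3.077, -0.0]
ft_force: [-1.0, 1.1, 13.3]
grip_width: 0.38
```

Seated: the reaction force rises at TCP z = 0.1253, so the cap centre is about 0.143. I'll release, rise and go to blue_plain.

```bash
python3 -m jog '[[[0,0,0,-0.1,0],[0.65,0,0,0,0],[0.65,0,0,0,0],[0.65,0,0,0,0],[0.65,0,0,-0.5,0],[0.65,0,0,-1,0],[0.65,0,0,-1,0],[0.65,0.3,0.5,-0.7,0],[0.65,0.55,1,0,0],[0.65,0.55,1,0,0]]]';python3 -m jog '[[[0.65,0.55,1,0,0],[0.65,0.55,1,0,0],[0.65,0.55,1,0,0],[0.65,0.55,1,0,0],[0.65,0.55,1,0,0],[0.65,0.55,1,0,0],[0.65,0.55,1,0,0],[0.65,0.55,0.8,0,0],[0.65,0,0,0,0],[0.65,0,0,0,0]]]'
python3 - <<'E'
from h import *
w=wrist("w5");caps(*w[:4]); rims(*w[1:4]); togo(w[4],.4737,.2300,.0945)
E
```

```text
time: 9.28
position: [0.5199, -0.1375, 0.2554]
tool_rot: [0.599, 3.081, 0.001]
ft_force: [0.2, 1.1, -0.0]
grip_width: 0.648
time: 10.52
position: [0.4735, 0.2162, 0.2543]
tool_rot: [0.599, 3.083, 0.0]
ft_force: [0.5, -0.3, 0.2]
grip_width: 0.646
blue [257. 172.] 742 circle mm 472.9 228.6 r 16.7 top z 0.1212 ray@.12 [0.471  0.2288]
orange [198. 210.] 730 circle mm 477.7 167.6 r 34.3 top z 0.1213 ray@.12 [0.4857 0.1537]
orange [137. 261.] 364 circle mm 433.9 196.1 r 6.2 top z 0.3456 ray@.12 [0.517  0.0564]
orange [354. 258.] 386 circle mm 457.9 256.3 r 6.4 top z 0.3456 ray@.12 [0.611  0.2992]
orange [205. 300.] 1094 circle mm 447.9 214.6 r 11.5 top z 0.3545 ray@.12 [0.5959 0.1103]
orange [362. 296.] 1914 circle mm 464.7 255.4 r 27.5 top z 0.3545 ray@.12 [0.6731 0.2973]
orange [502. 368.] 630 circle mm 1542.5 810.2 r 33.5 top z -0.0046 ray@.12 [1.1306 0.6168]
orange [408. 378.] 249 circle mm 1027.2 381.7 r 527.1 top z -0.2137 ray@.12 [0.9222 0.3507]
green [237. 277.] 171 circle mm 574.7 163.5 r 14.6 top z 0.1212 ray@.12 [0.5791 0.1613]
3 few 0
2 few 0
1 few 0
4 few 0
TCP [0.4735 0.2162 0.2543] yaw y 68.0 units [0.13  0.321 3.995]
```

View pics/w5.png

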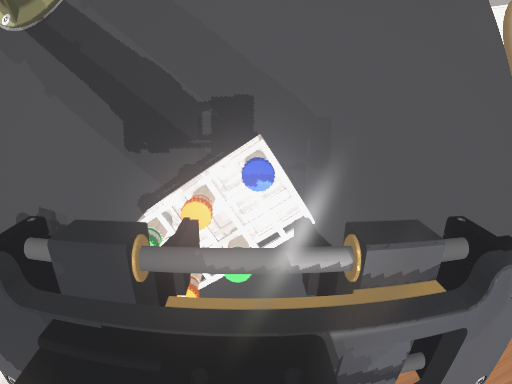

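Blue_plain is at (257,172) and its measurement agrees: (0.473, 0.229). I'll grasp it.

```bash
python3 -m jog '[[[0.65,0.13,0.31,0.4,0],[0.65,0,0,1,0],[0.65,0,0,1,0],[0.65,0,0,1,0],[0.65,0,0,0.6,0],[0.65,0,0,0,0],[0,0,0,0,0],[0,0,0,0,0],[0,0,0,0,0],[0,0,0,0,0]]]' 30
```

```text
time: 11.82
position: [0.4734, 0.2309, 0.0944]
tool_rot: [0.597, 3.083, 0.002]
ft_force: [0.9, 0.3, 2.4]
grip_width: 0.382
```

```bash
python3 -m jog '[[[0,0,0,-0.5,0],[0,0,0,-1,0],[0,0,0,-1,0],[0,0,0,-1,0],[0,-0.2,-0.4,-0.5,0],[0,-0.5,-0.9,0,0],[0,-0.5,-1,0,0],[0,-0.5,-1,0,0],[0,-0.5,-1,0,0],[0,-0.5,-1,0,0]]]';python3 -m jog '[[[0,-0.5,-1,0,0],[0,-0.5,-0.9,0,0],[0,-0.19,-0.4,0,0],[0,0,0,0,0],[0,0,0,0,0]]]'
python3 - <<'E'
from h import *
w=wrist("w6"); rims(*w[1:4]); togo(w[4],.504,-.1095,.125)
E
```

```text
time: 13.08
position: [0.4936, -0.0079, 0.2534]
tool_rot: [0.597, 3.084, 0.001]
ft_force: [0.7, -0.8, -0.2]
grip_width: 0.379
time: 13.7
position: [0.5035, -0.1082, 0.2532]
tool_rot: [-0.595, -3.084, -0.001]
ft_force: [0.1, 0.5, -0.2]
grip_width: 0.375
3 [ 0.6026 -0.1759] R 0.0103 z 0.1096 88
2 few 0
1 [ 0.4495 -0.1954] R 0.0254 z 0.11 674
4 [ 0.5043 -0.1105] R 0.0254 z 0.1101 497
TCP [ 0.5035 -0.1082  0.2532] yaw y 68.2 units [-0.025 -0.029  3.205]
```

```bash
python3 -m jog '[[[0,-0.03,-0.04,0.5,0],[0,0,0,0.8,0],[0,0,0,0.5,0],[0,0,0,0.2,0],[0,0,0,0,0]]]';python3 -m jog '[[[0,0,0,0.4,0],[0,0,0,0.4,0],[0,0,0,0.2,0],[0,0,0,0,0],[0,0,0,0,0]]]'; python3 -m jog '[[[0,0,0,0.1,0],[0,0,0,0,0]]]';python3 -m jog '[[[0,0,0,0.05,0],[0,0,0,0,0]]]';python3 -m jog '[[[0,0,0,0.05,0],[0,0,0,0,0]]]'
```

```text
time: 14.38
position: [0.5041, -0.1108, 0.1733]
tool_rot: [-0.596, -3.084, -0.0]
ft_force: [0.3, 0.4, -0.5]
grip_width: 0.377
time: 15.0
position: [0.5044, -0.1117, 0.1337]
tool_rot: [0.598, 3.084, 0.0]
ft_force: [0.6, -0.0, -0.0]
grip_width: 0.379
time: 15.25
position: [0.504, -0.1115, 0.1293]
tool_rot: [-0.598, -3.084, -0.0]
ft_force: [-0.7, 0.2, -1.1]
grip_width: 0.381
time: 15.5
position: [0.504, -0.1115, 0.1272]
tool_rot: [-0.598, -3.084, -0.0]
ft_force: [-0.5, -0.5, -0.7]
grip_width: 0.38
time: 15.75
position: [0.504, -0.1115, 0.1252]
tool_rot: [-0.598, -3.084, -0.0]
ft_force: [0.1, 0.1, 0.2]
grip_width: 0.376
```

```bash
python3 -m jog '[[[0,0,0,0.05,0],[0,0,0,0,0]]]';python3 -m jog '[[[0,0,0,0.05,0],[0,0,0,0,0]]]'
```

```text
time: 16.0
position: [0.505, -0.1115, 0.1243]
tool_rot: [0.597, 3.082, 0.001]
ft_force: [-0.4, 0.9, 5.5]
grip_width: 0.378
time: 16.25
position: [0.5066, -0.1117, 0.1241]
tool_rot: [0.596, 3.079, 0.002]
ft_force: [-1.0, 0.8, 12.4]
grip_width: 0.377
```

```bash
python3 -m jog '[[[0,0,0,-0.1,0],[0.65,0,0,0,0],[0.65,0,0,0,0],[0.65,0,0,0,0],[0.65,0,0,-0.5,0],[0.65,0,0,-1,0],[0.65,0,0,-1,0],[0.65,0.2,0.5,-0.7,0],[0.65,0.48,1,0,0],[0.65,0.48,1,0,0]]]';python3 -m jog '[[[0.65,0.48,1,0,0],[0.65,0.48,1,0,0],[0.65,0.48,1,0,0],[0.65,0.18,0.45,0,0],[0.65,0,0,0,0],[0.65,0,0,0,0]]]'
python3 - <<'E'
from h import *
w=wrist("w7");caps(*w[:4]); togo(w[4],.490,.151,.0945)
E
```

```text
time: 17.5
position: [0.4984, -0.0005, 0.2537]
tool_rot: [0.599, 3.083, 0.001]
ft_force: [0.5, -0.4, 0.4]
grip_width: 0.648
time: 18.25
position: [0.4903, 0.1485, 0.2533]
tool_rot: [0.602, 3.083, -0.002]
ft_force: [-0.4, -0.8, -0.2]
grip_width: 0.651
orange [248. 177.] 886 circle mm 489.0 149.8 r 17.1 top z 0.1213 ray@.12 [0.4884 0.1503]
orange [138. 258.] 420 circle mm 450.8 128.3 r 6.2 top z 0.3447 ray@.12 [ 0.53  -0.008]
orange [356. 264.] 206 circle mm 475.2 188.8 r 5.6 top z 0.3448 ray@.12 [0.6366 0.231 ]
orange [229. 278.] 250 circle mm 585.9 86.5 r 16.9 top z 0.1213 ray@.12 [0.5928 0.0834]
orange [310. 298.] 2996 circle mm 476.4 174.6 r 41.4 top z 0.3537 ray@.12 [0.6603 0.1646]
orange [502. 368.] 630 circle mm 1539.2 729.9 r 32.8 top z -0.0006 ray@.12 [1.1426 0.5451]
orange [408. 378.] 249 circle mm 1035.2 321.5 r 520.5 top z -0.2078 ray@.12 [0.9361 0.2814]
green [186. 214.] 461 circle mm 490.6 90.1 r 39.7 top z 0.1213 ray@.12 [0.5003 0.0723]
green [279. 236.] 213 circle mm 562.6 159.7 r 13.7 top z 0.1211 ray@.12 [0.5636 0.1574]
TCP [0.4903 0.1485 0.2533] yaw y 67.9 units [0.031 0.058 3.969]
```

View pics/w7.png

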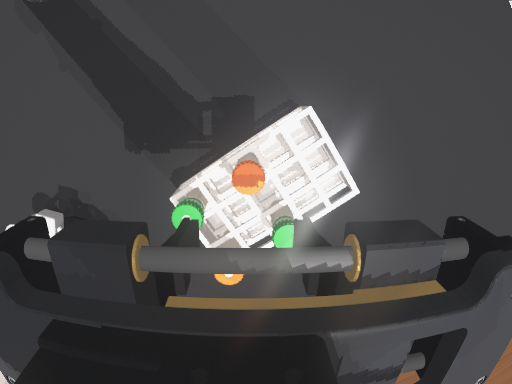

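The wrist view shows orange_plain at (248,177) and the greens at (186,214) and (285,235). By the numbers the fingers clear the greens by more than 20 mm, so I'll grasp.

```bash
python3 -m jog '[[[0.65,0.03,0.05,0.4,0],[0.65,0,0,1,0],[0.65,0,0,1,0],[0.65,0,0,1,0],[0.65,0,0,0.57,0],[0.65,0,0,0,0],[0,0,0,0,0],[0,0,0,0,0],[0,0,0,0,0],[0,0,0,0,0]]]' 30
```

```text
time: 19.55
position: [0.49, 0.1533, 0.0954]
tool_rot: [0.597, 3.083, 0.002]
ft_force: [-1.4, -1.1, 3.8]
grip_width: 0.382
```

```bash
python3 -m jog '[[[0,0,0,-0.5,0],[0,0,0,-1,0],[0,0,0,-1,0],[0,0,0,-1,0],[0,-0.3,-0.4,-0.5,0],[0,-0.7,-0.85,0,0],[0,-0.8,-0.95,0,0],[0,-0.8,-0.95,0,0],[0,-0.8,-0.95,0,0],[0,-0.8,-0.95,0,0]]]';python3 -m jog '[[[0,-0.7,-0.85,0,0],[0,-0.36,-0.45,0,0],[0,0,0,0,0],[0,0,0,0,0]]]'
python3 - <<'E'
from h import *
w=wrist("w8"); rims(*w[1:4]); togo(w[4],.5893,-.164,.125)
E
```

```text
time: 20.8
position: [0.5701, -0.0984, 0.2546]
tool_rot: [0.597, 3.084, 0.001]
ft_force: [0.5, 1.0, -0.8]
grip_width: 0.378
time: 21.3
position: [0.5897, -0.1595, 0.2543]
tool_rot: [-0.595, -3.084, -0.002]
ft_force: [-0.2, 1.0, 0.1]
grip_width: 0.38
3 [ 0.59   -0.1652] R 0.0252 z 0.1101 493
2 [ 0.5354 -0.2508] R 0.0255 z 0.1104 441
1 [ 0.4498 -0.1956] R 0.0254 z 0.11 698
4 [ 0.5047 -0.1111] R 0.0253 z 0.1097 785
TCP [ 0.5897 -0.1595  0.2543] yaw y 68.1 units [-0.036 -0.11   3.232]
```

```bash
python3 -m jog '[[[0,-0.05,-0.11,0.5,0],[0,0,0,0.8,0],[0,0,0,0.5,0],[0,0,0,0.2,0],[0,0,0,0,0]]]';python3 -m jog '[[[0,0,0,0.4,0],[0,0,0,0.4,0],[0,0,0,0.25,0],[0,0,0,0,0],[0,0,0,0,0]]]'; python3 -m jog '[[[0,0,0,0.1,0],[0,0,0,0,0]]]';python3 -m jog '[[[0,0,0,0.05,0],[0,0,0,0,0]]]';python3 -m jog '[[[0,0,0,0.05,0],[0,0,0,0,0]]]'
```

```text
time: 21.98
position: [0.5899, -0.1657, 0.1742]
tool_rot: [-0.597, -3.084, 0.0]
ft_force: [0.2, 0.8, -0.5]
grip_width: 0.377
time: 22.6
position: [0.5902, -0.1661, 0.1329]
tool_rot: [0.598, 3.084, -0.0]
ft_force: [0.7, -0.4, -0.8]
grip_width: 0.38
time: 22.85
position: [0.5899, -0.1659, 0.1285]
tool_rot: [-0.597, -3.084, -0.0]
ft_force: [0.9, 0.1, 0.2]
grip_width: 0.375
time: 23.1
position: [0.5899, -0.1657, 0.1265]
tool_rot: [-0.597, -3.084, -0.0]
ft_force: [-0.4, -0.4, -0.9]
grip_width: 0.381
time: 23.35
position: [0.5907, -0.1658, 0.1255]
tool_rot: [0.597, 3.083, 0.001]
ft_force: [1.0, 0.4, 4.7]
grip_width: 0.377
```

```bash
python3 -m jog '[[[0,0,0,0.04,0],[0,0,0,-0.06,0],[0.65,0,0,0,0],[0.65,0,0,0,0],[0.65,0,0,0,0],[0.65,0,0,-0.5,0],[0.65,0,0,-1,0],[0.65,0,0,-1,0],[0.65,0.2,0.5,-0.7,0],[0.65,0.4,1,0,0]]]';python3 -m jog '[[[0.65,0.43,1,0,0],[0.65,0.43,1,0,0],[0.65,0.43,1,0,0],[0.65,0.43,1,0,0],[0.65,0.15,0.3,0,0],[0.65,0,0,0,0],[0.65,0,0,0,0]]]'
python3 - <<'E'
from h import *
w=wrist("w9");caps(*w[:4]); togo(w[4],.585,.0875,.0945)
E
```

```text
time: 24.6
position: [0.5916, -0.1039, 0.2583]
tool_rot: [0.604, 3.075, -0.0]
ft_force: [0.5, -0.6, 0.0]
grip_width: 0.646
time: 25.48
position: [0.5853, 0.0836, 0.2539]
tool_rot: [0.602, 3.082, -0.001]
ft_force: [-0.3, 0.0, 0.3]
grip_width: 0.651
blue [ 57. 185.] 922 circle mm 505.0 -114.3 r 17.5 top z 0.1512 ray@.12 [ 0.5039 -0.131 ]
blue [479. 205.] 2090 circle mm 698.3 321.1 r 185.7 top z 0.0853 ray@.12 [0.7348 0.3634]
orange [250. 176.] 928 circle mm 583.9 87.1 r 17.4 top z 0.1214 ray@.12 [0.5833 0.0872]
orange [138. 258.] 429 circle mm 545.8 63.1 r 6.5 top z 0.3451 ray@.12 [ 0.6253 -0.073 ]
orange [354. 258.] 409 circle mm 570.2 124.1 r 6.4 top z 0.345 ray@.12 [0.722  0.1659]
orange [310. 298.] 3073 circle mm 571.1 109.6 r 41.3 top z 0.3542 ray@.12 [0.7558 0.0989]
orange [502. 368.] 630 circle mm 1538.6 617.0 r 30.6 top z 0.0364 ray@.12 [1.2407 0.4814]
orange [408. 378.] 250 circle mm 1082.7 244.1 r 471.0 top z -0.1524 ray@.12 [1.033  0.2168]
green [206. 112.] 895 circle mm 505.3 71.7 r 17.1 top z 0.1214 ray@.12 [0.5052 0.0714]
green [315. 135.] 823 circle mm 568.0 165.3 r 16.9 top z 0.1213 ray@.12 [0.5684 0.1657]
TCP [0.5853 0.0836 0.2539] yaw y 67.9 units [0.048 0.09  3.986]
```

View pics/w9.png

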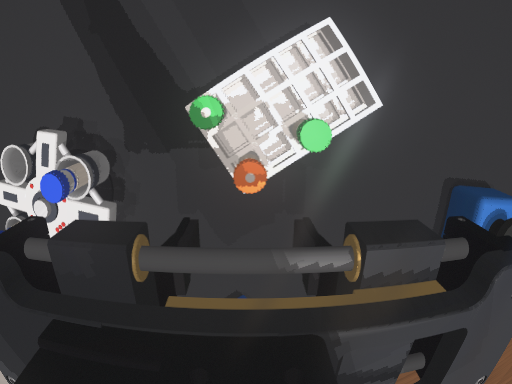

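Orange_dot is at (250,176) and both greens are standing at (206,112) and (315,135). Blue_plain is down in bucket 4, with its cap top at 0.151. I'll grasp the last tube.

```bash
python3 -m jog '[[[0.65,0.06,0.07,0.4,0],[0.65,0,0,1,0],[0.65,0,0,1,0],[0.65,0,0,1,0],[0.65,0,0,0.58,0],[0.65,0,0,0,0],[0,0,0,0,0],[0,0,0,0,0],[0,0,0,0,0],[0,0,0,0,0]]]' 30
```

```text
time: 26.78
position: [0.5845, 0.0898, 0.0952]
tool_rot: [0.597, 3.083, 0.001]
ft_force: [0.6, 0.1, 4.1]
grip_width: 0.381
```

```bash
python3 -m jog '[[[0,0,0,-0.5,0],[0,0,0,-1,0],[0,0,0,-1,0],[0,0,0,-1,0],[0,0,0,-0.9,0],[0,0.05,-0.5,-0.3,0],[0,0.06,-0.95,0,0],[0,0.06,-1,0,0],[0,0.06,-1,0,0],[0,0.06,-1,0,0]]]';python3 -m jog '[[[0,0.06,-1,0,0],[0,0.06,-1,0,0],[0,0.06,-0.9,0,0],[0,0,-0.4,0,0],[0,0,0,0,0],[0,0,0,0,0]]]'
python3 - <<'E'
from h import *
w=wrist("w10"); rims(*w[1:4]); togo(w[4],.4495,-.1955,.125)
E
```

```text
time: 28.02
position: [0.5043, -0.0736, 0.2807]
tool_rot: [-0.599, -3.082, 0.001]
ft_force: [1.2, 0.7, -1.6]
grip_width: 0.38
time: 28.78
position: [0.4511, -0.1893, 0.2817]
tool_rot: [-0.594, -3.084, -0.001]
ft_force: [0.3, 0.6, -0.7]
grip_width: 0.374
3 few 6
2 few 0
1 [ 0.4494 -0.1961] R 0.0252 z 0.1101 447
4 [ 0.5038 -0.1112] R 0.0253 z 0.1099 343
TCP [ 0.4511 -0.1893  0.2817] yaw y 68.2 units [-0.024 -0.161  3.918]
```

```bash
python3 -m jog '[[[0,-0.03,-0.16,0.2,0],[0,0,0,0.8,0],[0,0,0,0.9,0],[0,0,0,0.6,0],[0,0,0,0.2,0],[0,0,0,0,0]]]';python3 -m jog '[[[0,0,0,0.4,0],[0,0,0,0.4,0],[0,0,0,0.2,0],[0,0,0,0,0],[0,0,0,0,0]]]'; python3 -m jog '[[[0,0,0,0.1,0],[0,0,0,0,0]]]';python3 -m jog '[[[0,0,0,0.05,0],[0,0,0,0,0]]]';python3 -m jog '[[[0,0,0,0.05,0],[0,0,0,0,0]]]'
```

```text
time: 29.58
position: [0.4493, -0.1972, 0.174]
tool_rot: [-0.597, -3.084, 0.0]
ft_force: [0.8, 0.7, -0.3]
grip_width: 0.379
time: 30.2
position: [0.4496, -0.1974, 0.1345]
tool_rot: [0.597, 3.084, -0.0]
ft_force: [0.1, -0.5, 0.1]
grip_width: 0.384
time: 30.45
position: [0.4492, -0.1972, 0.1301]
tool_rot: [-0.598, -3.084, -0.0]
ft_force: [-0.4, 0.1, -0.5]
grip_width: 0.381
time: 30.7
position: [0.4492, -0.1972, 0.1281]
tool_rot: [-0.598, -3.084, -0.0]
ft_force: [-0.0, 0.8, -0.9]
grip_width: 0.377
time: 30.95
position: [0.4492, -0.1971, 0.126]
tool_rot: [-0.597, -3.084, -0.0]
ft_force: [-0.3, 0.4, 0.2]
grip_width: 0.379
```

```bash
python3 -m jog '[[[0,0,0,0.05,0],[0,0,0,0,0]]]';python3 -m jog '[[[0,0,0,0.03,0],[0,0,0,-0.06,0],[0.65,0,0,0,0],[0.65,0,0,0,0],[0.65,0,0,0,0],[0.65,0,0,-0.5,0],[0.65,0,0,-1,0],[0.65,0,0,-1,0],[0.65,0,0,-0.8,0],[0.65,-0.5,0.5,-0.4,0]]]';python3 -m jog '[[[0.65,-0.9,0.8,0,0],[0.65,-0.9,0.8,0,0],[0.65,-0.9,0.8,0,0],[0.65,-0.5,0.5,0,0],[0.65,0,0,0,0],[0.65,0,0,0,0]]]'
python3 - <<'E'
from h import *
w=wrist("w11"); caps(*w[:4]); rims(*w[1:4])
im,d=eyes.get_image("scene");cv2.imwrite("pics/s1.png",im[:,:,::-1])
a=cv2.resize(im[150:280,140:400,::-1],(780,390));cv2.imwrite("pics/s1c.png",a)
E
```

```text
time: 31.2
position: [0.4503, -0.1974, 0.1251]
tool_rot: [0.597, 3.082, 0.001]
ft_force: [-0.7, 0.8, 5.1]
grip_width: 0.376
time: 32.45
position: [0.4751, -0.1879, 0.2758]
tool_rot: [0.602, 3.08, 0.001]
ft_force: [1.2, 0.1, 1.1]
grip_width: 0.65
time: 33.2
position: [0.6366, -0.1274, 0.2731]
tool_rot: [-0.599, -3.083, 0.001]
ft_force: [0.1, -0.0, 0.2]
grip_width: 0.652
blue [208.  55.] 1019 circle mm 505.3 -115.0 r 17.3 top z 0.1513 ray@.12 [ 0.499  -0.1164]
blue [103. 139.] 973 circle mm 535.2 -254.4 r 17.7 top z 0.1513 ray@.12 [ 0.5323 -0.2661]
blue [509. 177.] 244 circle mm 864.1 344.1 r 19.9 top z 0.025 ray@.12 [0.7806 0.2399]
blue [336. 237.] 237 circle mm 721.6 -63.5 r 84.0 top z 0.0402 ray@.12 [ 0.7477 -0.0552]
orange [117.  45.] 1016 circle mm 449.0 -198.2 r 17.8 top z 0.1513 ray@.12 [ 0.4398 -0.2061]
orange [193. 154.] 1006 circle mm 590.1 -166.8 r 17.6 top z 0.1512 ray@.12 [ 0.5919 -0.1733]
orange [138. 258.] 428 circle mm 597.0 -147.3 r 6.9 top z 0.3643 ray@.12 [ 0.6831 -0.2954]
orange [354. 258.] 408 circle mm 621.6 -87.5 r 6.5 top z 0.3641 ray@.12 [ 0.7857 -0.0412]
orange [310. 298.] 3065 circle mm 622.6 -101.4 r 41.4 top z 0.3734 ray@.12 [ 0.8218 -0.112 ]
orange [502. 368.] 630 circle mm 1539.9 383.7 r 28.0 top z 0.0718 ray@.12 [1.3341 0.2941]
orange [408. 378.] 249 circle mm 1107.9 27.4 r 444.6 top z -0.1075 ray@.12 [1.1151 0.0132]
green [367.  10.] 528 circle mm 505.9 70.8 r 17.1 top z 0.1214 ray@.12 [0.5068 0.071 ]
green [445.  43.] 431 circle mm 568.2 164.4 r 17.4 top z 0.1211 ray@.12 [0.5684 0.166 ]
3 [ 0.5903 -0.1651] R 0.0258 z 0.11 492
2 [ 0.5356 -0.2504] R 0.0255 z 0.1103 374
1 [ 0.4499 -0.1956] R 0.0255 z 0.1102 369
4 [ 0.5048 -0.111 ] R 0.0255 z 0.1101 487
```

View pics/w11.png

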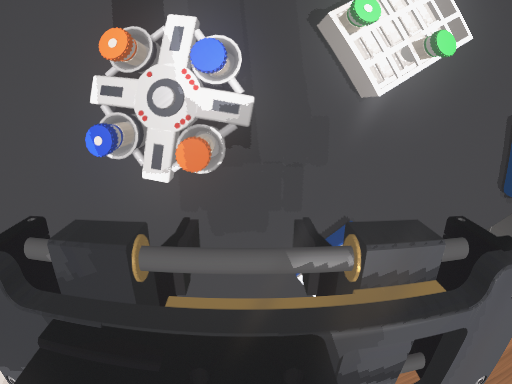

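View pics/s1c.png

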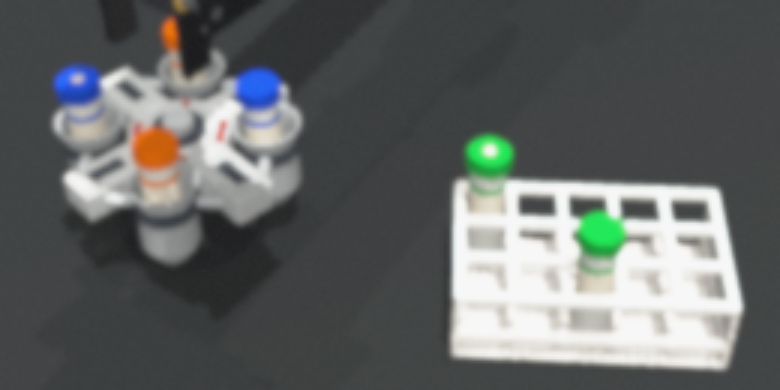

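Both views show the blue tubes opposite each other, at (208,55) and (103,139) in the wrist view, and the orange tubes at (117,45) and (193,154). All are down and upright, and the greens are in place. I'll hand the job in.

```bash
python3 -c "
from bench import job; print(job.close_job())"
```

```text
the job is handed in; nothing more can be done
None
```

The rotor is loaded and the job is handed in, at about 33 s of the 109 s allowed. Each tube was lowered until I felt 5–13 N of contact at the bottom of its bucket, then released.

| Tube | Bucket | Cap centre from mouth centre (last wrist view) |
|---|---|---|
| Blue dot | 2 | about 4 mm |
| Blue plain | 4 | about 4 mm |
| Orange dot | 1 | about 3 mm |
| Orange plain | 3 | about 2 mm |

- **Height and tilt:** All four cap tops measured 0.151 m, which puts the cap centres at about 0.144 m against the 0.125–0.153 m allowed. They looked upright and the gripper was well clear. I did not measure tilt or speed as numbers.
- **Green tubes:** Both are standing in the rack, within about 2 mm of where they first measured.
- **Disagreements:** The top and scene cameras differed by about 4 mm in y, which I resolved with wrist-camera fits. One early hand-picked two-view check of the bucket rims came out 5–12 mm too low. The wrist depth fit gave 0.110 m, which matches the text. In one wrist view, bucket 3's rim was mostly hidden and its fit was bad, so I ignored it.

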